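# Check a glass block in the light beam

### The job

At this glass jeweller's bench, put the amber block, already checked, down into the nest whose pocket matches its square shape and let go of it. Then pick up the green glass block by its two white frosted faces only, with nothing ever touching its dark polished faces, and hold it upright and still in the light beam of the checker, half-way between lamp and screen, with the beam passing squarely through the centres of its polished faces. Finish while holding it there, touching no part of the checker; leave the tub, the screwdriver and the brass weight alone.

Things in the scene. Friction and masses are not known exactly. Their poses are not given: they have to be found in the camera images.
- amber_center (a point): centre of the amber glass block, a loose upright square prism 26 x 26 x 50 mm (about 85 g) standing on the bench; z is up along its 50 mm height, x and y are square to its side faces. Its lowest 12 mm go into the pocket, so take it by its upper half.
- amber: the same amber block; origin at the centre of its underside
- square_mouth (a point): centre of the square pocket's mouth, level with the top of a fixed white plastic nest (black pocket floor) 56 x 56 mm and 18 mm high. The pocket is 32 x 32 mm with its sides along this frame's x and y, and 12 mm deep (its floor is 6 mm above the bench).
- round_mouth (a point): centre of the round pocket's mouth in the other, otherwise equal white nest (pocket 32 mm across, 12 mm deep). The amber block does not fit it. The two nests may change places.
- prism_center (a point): centre of the loose green glass block (about 100 g), 26 mm along its x, 34 mm along its y over the polished faces, 46 mm tall along z. It stands upright on the bench block. The two faces at -x and +x (26 mm apart, 30 mm wide, 46 mm tall) are white and frosted: grip only these. The two faces at -y and +y are the dark green polished ones.
- prism: the same green block with its polished faces; origin at the centre of its underside
- polished: the two polished faces of the green block: panels 22 mm wide and 38 mm tall that stand 2 mm proud on its -y and +y sides, centred on them; origin as prism
- bench_block: fixed steel bench block 70 x 70 x 20 mm under the green block; origin at the centre of its underside
- beam (a point): middle of the light beam of the checker, half-way between lamp and screen and 100 mm above the bench. The beam, 8 mm thick and drawn as a faint yellow rod that can be passed through, runs along this frame's y; z is up, x is level across the beam.
- checker: fixed light checker; origin at the centre of its underside, axes as beam. Base 90 mm (x) by 250 mm (y), 12 mm high; grey lamp box at -y, 70 mm wide, inner face 70 mm from the beam's middle; white upright screen at +y, 80 mm wide, inner face 70 mm from the beam's middle; both reach 125 mm above the bench. The space between them is open above and at the sides.
- tub: bystander: tub with lid, 70 mm across, 55 mm high, origin under its centre
- driver: bystander: yellow screwdriver, 160 mm long, lying along its x
- puck: bystander: brass weight 48 mm across, 24 mm high, origin under its centre
Mind the look-alikes: they are no part of the job. What is shaped like the part that bears square_mouth but blue is not meant.

How it is judged:
On the way:
1. the amber block is seated in the square pocket and let go, with the green block still on its bench block (horizontal distance between amber_center and square_mouth below 0.006 m and z of amber_center in the frame of square_mouth between 0.009 and 0.0155 m and angle between amber_center's own z axis and vertical below 0.1 rad and contact force between amber and the fingers below 0.05 N and linear speed of amber below 0.02 m/s and distance of prism_center from where it was at the start of the episode below 0.02 m), for 0.2 s.
At the end, for the whole second after the job is handed in: Amber block released in the square pocket: within 6 mm of its centre, on the floor within 3 mm. Green block held by the fingers, still, clear of the checker: centre within 7 mm sideways, 12 mm in height and 35 mm along the beam of its middle; upright and square to it within 0.15 rad (horizontal distance between amber_center and square_mouth below 0.006 m and z of amber_center in the frame of square_mouth between 0.009 and 0.0155 m and angle between amber_center's own z axis and vertical below 0.1 rad and contact force between amber and the fingers below 0.05 N and linear speed of each of amber, prism below 0.02 m/s and x of prism_center in the frame of beam between -0.007 and 0.007 m and z of prism_center in the frame of beam between -0.012 and 0.012 m and y of prism_center in the frame of beam between -0.035 and 0.035 m and angle between the y axis of prism_center and the y axis of beam, either way round below 0.15 rad and angle between prism_center's own z axis and vertical below 0.15 rad and contact force between prism and the fingers above 1 N and contact force between each of prism, the fingers, the arm and checker below 0.05 N); the arm keeps its last pose, push and grip.
It fails at once if something touches the polished faces of the green block (contact force between polished and anything else above 0.5 N).
It fails at once if the tub, the screwdriver or the brass weight is moved more than 15 mm (distance of any of tub, driver, puck from where it was at the start of the episode above 0.015 m).
It also fails if it takes over 58 s, if anything falls off the work surface, if the arm or the gripper's body presses on something with over 40 N, if the wrist force passes 120 N, or if a joint passes its speed limit or range.

### The arm

A 6-joint arm with a two-finger parallel gripper is mounted at the origin on the work surface. World frame = base frame: x ahead of the robot, y to its left, z up, the work surface at z = 0. Lengths are in m, angles in rad, forces in N, time in s.
With the tool pointing down it reaches from about 0.25 to 0.775 m from the base axis. Payload 8.9 kg.
Tool frame: the origin (TCP) lies midway between the tips of the shut fingers; the grasp point (between the pads) lies arm.grip_point_offset behind it (arm.grip_point_offset is the distance from the TCP to the grasp point, in m); z points along the fingers, y is the line along which they close (so a half turn about z gives the same grasp; the last joint's range is limited). The gripper opens to 85 mm and grips with 20 to 120 N. Pads are 22 mm wide; open, the fingers measure 114 mm over their backs; the gripper's body (76 mm by 85 mm) begins 54 mm behind the grasp point. The pads swing forward as they close: fully open they stand 13 mm farther back than shut.
Start: joints at [1.179, 0.291, -0.153, 1.127, 0, 1.431], TCP at [0.131, 0.508, 0.231] pointing down, gripper open.
Joint ranges: [-2.52, 2.52], [-0.91, 1.74], [-1.3, 1.37], [-1.96, 2.02], [-1.52, 1.47], [-3.14, 3.14]. Speed limits (rad/s): [2.22, 2.22, 2.79, 3.14, 3.14, 3.14].

### API

Orientations are given as a unit quaternion [x, y, z, w].
In Python, from cell import arm gives the robot as it stands.
- The arm moves only by the shell command python3 -m inch 'ROWS'. ROWS is JSON, a list that holds one entry, the list of rows, each a list of 7 numbers: the turn, a rotation vector about the tool's x, y, z scaled (see below), then the shift along the tool's x, y, z scaled (see below), then the closure, from 0 (fully open) to 1 (shut). In form: [[[rx, ry, rz, dx, dy, dz, grip], ...]]. A call has exactly 10 rows; each row shifts and turns the commanded pose from where the row before left it, along the tool's axes as they then stand; what a row does not reach is not made up. The controller multiplies each number of a shift by 0.2 m and each number of a turn by 120 degrees. A row lasts 1/10 s, in which the tool goes at most 50 mm and 8.59 degrees, less where a joint would pass 70% of its speed; a pose out of reach is approached as far as the arm can. A call with a number of a shift or a turn outside -1 to 1 is refused whole. A call with a gripper value outside its range is refused whole. The fingers move at their own pace and stop on an object; the grip force is fixed at half the most. Time passes only in rows, so rows that do not move let the fingers close, or fill a call up. It gives the time, the measured TCP pose, the force, the opening and the grip force at its end, in the units of the state.
- arm.get_obs(): the state, without advancing time (a new reading comes with each control period).
- arm.get_image(name): name is "side" or "top" or "wrist"; returns a dict with "frame" (400x640x3 uint8, red, green, blue), "K" (3x3 intrinsics, pixels), "k1" (the pictures are not rectified: a ray, as slopes to the right and down, at radius r is drawn at 1 + k1 r^2 times it, then the intrinsics apply), "pose" (4x4, takes a point from camera to world coordinates). Camera axes: x right, y up, looking along -z (the intrinsics and any distortion apply to the point x, -y, -z); pixel columns grow to the right and rows downward; lengths in m; the calibration is good to about 2 mm. A picture is of the moment at which its call begins. There is no depth.
- arm.sign_off(): hands the job in; it is judged then, once.
The state is a dict: "t": time; "joint_positions": joint angles; "dq": joint speeds; "tau": joint torques, N m; "ee_pos": TCP position; "eef_rot": TCP orientation; "force": force on the tool from outside, world axes, zero at the start; "moment": the same for the moment, N m; "width": finger opening in m; "grip_force": force on a finger pad.
Only numpy, scipy, OpenCV 4.12 (cv2) and the standard library are available. Lean on these libraries where they do the work, as an engineer would, in place of code of your own. Each camera call takes 0.05 s, during which the arm holds its last target. There are 200 camera calls.

## Working session

There is one attempt and no reset: what is moved stays moved. The work goes in short steps, Python scripts to look and compute and a shell command to move; the robot and the scene stay as the last step left them, time stands still between calls to the robot, and variables do not carry over. Pictures are saved under pics/ and viewed, at most 10 in all, crops included, and the job is handed in when it is done.

```bash
ls; mkdir -p pics; python3 - <<'E'
from cell import arm
import cv2,numpy as np,pickle
np.set_printoptions(precision=4,suppress=True)
d={}
for n in("side","top","wrist"):
    i=arm.get_image(n);d[n]=i
    print(n,i["K"].tolist(),i["k1"],i["pose"].round(4).tolist())
    cv2.imwrite(f"pics/{n}0.png",i["frame"][:,:,::-1])
pickle.dump(d,open("d0.pkl","wb"))
print(arm.get_obs(),arm.grip_point_offset)
E
```

```text
pics
side [[451.48514333800705, 0.0, 326.03237453396616], [0.0, 451.48514333800705, 199.96645904947312], [0.0, 0.0, 1.0]] -0.028956798720760336 [[-0.9788, 0.1139, -0.1703, 0.4065], [-0.2049, -0.5429, 0.8144, 0.8678], [0.0003, 0.832, 0.5547, 0.6314], [0.0, 0.0, 0.0, 1.0]]
top [[409.7117323030893, 0.0, 313.7780621972288], [0.0, 409.7117323030893, 201.39726643380428], [0.0, 0.0, 1.0]] -0.027504340285078543 [[0.1893, 0.9589, -0.2113, 0.3587], [-0.9819, 0.1865, -0.0332, 0.0542], [0.0076, 0.2137, 0.9769, 0.989], [0.0, 0.0, 0.0, 1.0]]
wrist [[315.7480232954555, 0.0, 316.1906370246624], [0.0, 315.7480232954555, 200.3032060422706], [0.0, 0.0, 1.0]] -0.06390061663267185 [[0.2501, -0.9262, -0.2821, 0.0593], [0.9682, 0.239, 0.0735, 0.5266], [-0.0007, -0.2915, 0.9566, 0.3735], [0.0, 0.0, 0.0, 1.0]]
{'t': 0.15, 'joint_positions': array([ 1.1787,  0.2912, -0.1539,  1.1267,  0.    ,  1.4315]), 'dq': array([-0.0002, -0.0031,  0.0015, -0.0008, -0.001 , -0.0015]), 'tau': array([  0.0012, -53.7369,  33.152 ,   0.0114,  -0.0002,  -0.    ]), 'ee_pos': array([0.1312, 0.508 , 0.2309]), 'eef_rot': array([ 0.1261,  0.992 , -0.0005, -0.0001]), 'force': array([-0.5946, -0.1667,  0.2427]), 'moment': array([ 0.0228,  0.0167, -0.0209]), 'grip_force': 0.0, 'width': 0.08529904756317262} 0.0187
```

View pics/top0.png

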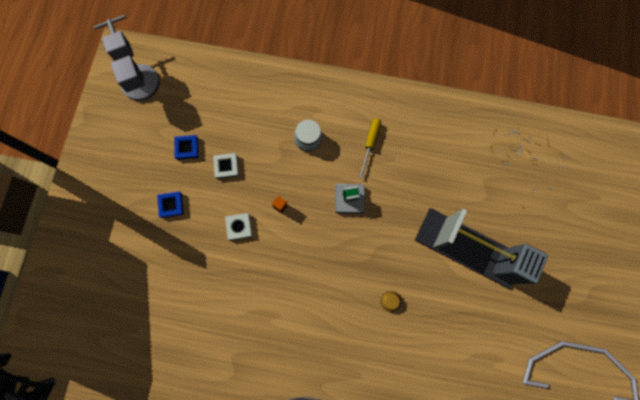

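View pics/side0.png

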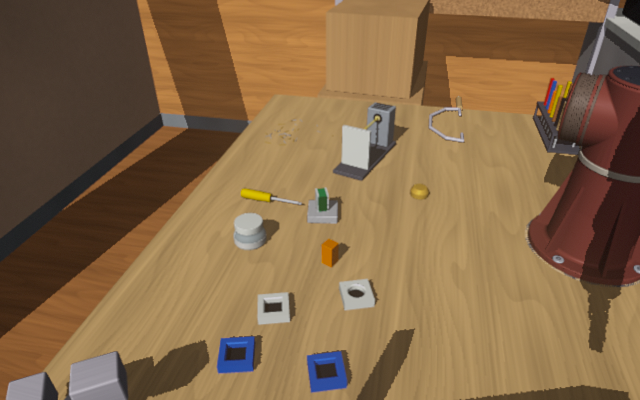

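The top view shows the square nest at (226,166), the round one at (238,227), amber at (280,204), green at (351,192), screen at (450,228), lamp at (522,262), puck at (390,301), tub at (308,135) and driver around (370,150). The two blue ones are look-alikes. The side view agrees: amber (329,252), square nest (274,308).

```bash
cat > h.py <<'E'
import cv2,numpy as np,pickle
np.set_printoptions(precision=4,suppress=True)
def ray(im,uv):
    n=cv2.undistortPoints(np.array(uv,float).reshape(-1,1,2),im["K"],np.array([im["k1"],0,0,0.]))[:,0]
    d=np.c_[n[:,0],-n[:,1],-np.ones(len(n))]@im["pose"][:3,:3].T
    return im["pose"][:3,3],d
def onz(im,uv,z):
    o,d=ray(im,uv); return (o+d*((z-o[2])/d[:,2])[:,None])[:,:2]
def tri(a,ua,b,ub):
    o1,d1=ray(a,[ua]);o2,d2=ray(b,[ub]);d1=d1[0];d2=d2[0]
    s=np.linalg.lstsq(np.c_[d1,-d2],o2-o1,rcond=None)[0]
    p,q=o1+s[0]*d1,o2+s[1]*d2
    return (p+q)/2,np.linalg.norm(p-q)
def blobs(im,lo,hi,box,amin=8):
    h=cv2.cvtColor(im["frame"],cv2.COLOR_RGB2HSV);m=cv2.inRange(h,np.array(lo),np.array(hi))
    k=np.zeros_like(m);x0,y0,x1,y1=box;k[y0:y1,x0:x1]=m[y0:y1,x0:x1]
    c=cv2.findContours(k,cv2.RETR_EXTERNAL,cv2.CHAIN_APPROX_NONE)[0]
    return sorted([q for q in c if cv2.contourArea(q)>=amin],key=cv2.contourArea,reverse=True)
E
python3 - <<'E'
from h import *
d=pickle.load(open("d0.pkl","rb"));T,S=d["top"],d["side"]
def show(n,im,lo,hi,box,z,amin=8):
    for c in blobs(im,lo,hi,box,amin)[:3]:
        p=onz(im,c,z);r=cv2.minAreaRect(p.astype(np.float32)*1000)
        print(n,cv2.boundingRect(c),cv2.contourArea(c),"rect c",np.round(r[0],1),"size",np.round(r[1],1),"ang",round(r[2],1))
show("sq nest",T,(0,0,120),(180,60,255),(205,145,245,185),.018)
show("rd nest",T,(0,0,120),(180,60,255),(220,208,258,248),.018)
show("pocket",T,(0,0,0),(180,255,70),(216,156,236,176),.018)
show("amber",T,(3,180,100),(14,255,255),(265,190,295,220),.05)
show("amberS",S,(3,180,100),(18,255,255),(315,230,345,270),.05)
show("steel",T,(0,0,60),(180,70,255),(328,180,372,218),.02)
show("green",T,(50,100,30),(90,255,255),(335,180,370,215),.066)
show("base",T,(0,0,0),(180,90,95),(405,200,560,300),.012)
show("puck",T,(8,150,100),(24,255,255),(375,285,410,318),.024)
show("tub",T,(0,0,90),(180,60,255),(285,110,330,155),.055)
a=d["top"]["frame"][105:315,145:560,::-1];b=d["side"]["frame"][85:285,230:430,::-1]
cv2.imwrite("pics/c1.png",cv2.resize(a,(800,405),interpolation=cv2.INTER_CUBIC))
cv2.imwrite("pics/c2.png",cv2.resize(b,(600,600),interpolation=cv2.INTER_CUBIC))
E
```

```text
sq nest (213, 153, 25, 24) 449.0 rect c [618.2 320.8] size [56.  56.5] ang 18.1
rd nest (225, 213, 26, 27) 500.5 rect c [475.4 254.8] size [55.9 57. ] ang 21.2
pocket (219, 159, 12, 12) 112.0 rect c [618.2 321.8] size [28.8 27.3] ang 13.5
amber (272, 197, 15, 13) 90.5 rect c [544.  166.4] size [27.5 25.5] ang 67.1
amberS (321, 239, 17, 28) 270.5 rect c [541.6 194.8] size [32.3 82.1] ang 10.7
steel (335, 184, 30, 29) 594.0 rect c [593.4   3.5] size [69.7 71.5] ang 11.0
green (344, 189, 14, 8) 70.0 rect c [596.2   6.3] size [14.9 33.3] ang 22.6
base (416, 209, 131, 80) 3223.5 rect c [ 525.7 -326.4] size [307.3 110.7] ang 78.0
base (518, 248, 12, 23) 70.0 rect c [ 527.8 -433.2] size [ 9.1 60.3] ang 73.5
puck (379, 289, 21, 23) 269.0 rect c [ 371.8 -125.6] size [50.7 45.3] ang 2.7
tub (294, 120, 27, 27) 460.5 rect c [727.9 136.8] size [60.1 67.6] ang 27.9
```

View pics/c1.png

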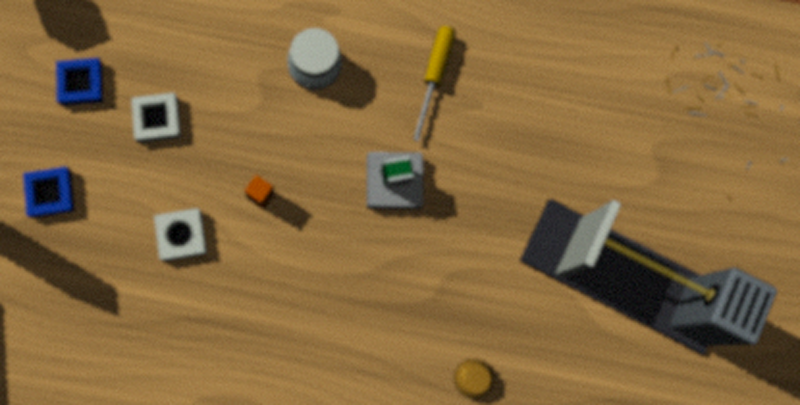

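The crop shows the green block's polished faces pointing left and right in the picture (about world y), its white frosted faces up and down, and the beam rod running from crop (605,240) to (712,295). The measured sizes (56, 70, 26 mm) match the given ones. Next I'll measure the beam.

```bash
python3 - <<'E'
from h import *
d=pickle.load(open("d0.pkl","rb"));T,S=d["top"],d["side"]
f=lambda p:np.array(p,float)*[415/800,210/405]+[145,105]
g=onz(T,f([(553,200),(521,262),(706,352)]),.012)*1000
print("base corners",g, np.linalg.norm(g[0]-g[1]),np.linalg.norm(g[2]-g[1]),"centre",(g[0]+g[2])/2,"y dir deg",np.degrees(np.arctan2(*(g[1]-g[2])[::-1])))
for c in blobs(T,(20,100,60),(35,255,255),(455,222,525,265),5):
    p=onz(T,c,.1)*1000;l=cv2.fitLine(p.astype(np.float32),cv2.DIST_L2,0,.01,.01).ravel();t=(p-l[2:])@l[:2]
    print("rod",cv2.boundingRect(c),l,t.min(),t.max(),"ends",l[2:]+t.min()*l[:2],l[2:]+t.max()*l[:2],np.degrees(np.arctan2(l[1],l[0])))
E
```

```text
base corners [[ 607.1415 -199.2123]
 [ 521.3362 -170.028 ]
 [ 454.6979 -409.3506]] 90.63267190158376 248.426932347075 centre [ 530.9197 -304.2815] y dir deg 74.44037955227803
rod (459, 229, 57, 32) [   0.2899    0.957   529.4734 -307.5206] -65.23670103894698 68.63391418503568 ends [ 510.5598 -369.9554] [ 549.3721 -241.8346] 73.14658
```

View pics/c2.png

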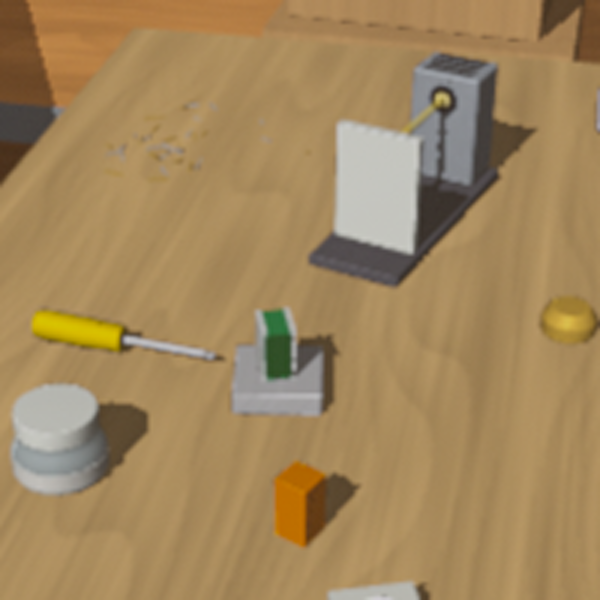

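```bash
cat >> h.py <<'E'
def go(x,y,z,yang=None):
    """print tool-frame shift (units of 0.2 m) and turn (units of 120deg) to world TCP target; yang: world angle of tool y (deg, mod 180)"""
    from cell import arm
    from scipy.spatial.transform import Rotation as R
    o=arm.get_obs();r=R.from_quat(o["eef_rot"]).as_matrix();p=o["ee_pos"]
    a=np.degrees(np.arctan2(r[1,1],r[0,1]))
    print("t",o["t"],"p",p,"yang",round(a,2),"tilt",r[:,2],"w",round(o["width"],4),"gf",o["grip_force"],"F",o["force"])
    print(" shift",(r.T@(np.array([x,y,z])-p)/.2).round(3))
    if yang is not None:
        t=(yang-a+90)%180-90;print(" rz",round(-t/120,4),"deg",round(-t,2),"q",o["joint_positions"])
E
python3 -m inch '[[[0,0,0,-0.1,-0.05,0,0],[0,0,0,-0.2,-0.095,0,0],[0,0,0,-0.2,-0.095,0,0],[0,0,0,-0.2,-0.095,0,0],[0,0,0,-0.2,-0.095,0,0],[0,0,0,-0.2,-0.095,0,0],[0,0,0,-0.2,-0.095,0,0],[0,0,0,-0.2,-0.095,0,0],[0,0,0,-0.2,-0.095,0,0],[0,0,0,-0.2,-0.095,0,0]]]'
python3 -c "
from h import *
go(.544,.166,.15,67)"
```

```text
t: 1.15
ee_pos: [0.4551, 0.2365, 0.2312]
eef_rot: [0.126, 0.992, 0.0, -0.0]
force: [0.4, 1.2, -0.0]
width: 0.0854
grip_force: 0.0
t 1.15 p [0.4551 0.2365 0.2312] yang 75.51 tilt [-0.0001  0.     -1.    ] w 0.0854 gf 0.0 F [ 0.4333  1.1822 -0.011 ]
 shift [-0.519 -0.23   0.406]
 rz 0.0709 deg 8.51 q [ 0.3367  0.2678 -0.1851  1.118   0.0001  0.5896]
```

```bash
python3 -m inch '[[[0,0,0,-0.13,-0.06,0.06,0],[0,0,0,-0.13,-0.06,0.1,0],[0,0,0,-0.12,-0.05,0.1,0],[0,0,0,-0.1,-0.04,0.1,0],[0,0,0,-0.039,-0.02,0.046,0],[0,0,0.035,0,0,0,0],[0,0,0.0355,0,0,0,0],[0,0,0,0,0,0,0],[0,0,0,0,0,0,0],[0,0,0,0,0,0,0]]]'
python3 - <<'E'
from h import *
from cell import arm
go(.544,.166,.15,67)
i=arm.get_image("wrist");pickle.dump(i,open("w1.pkl","wb"));cv2.imwrite("pics/w1.png",i["frame"][:,:,::-1])
for c in blobs(i,(3,180,60),(16,255,255),(0,0,640,400),200)[:3]:
    print(cv2.boundingRect(c),cv2.contourArea(c),cv2.minAreaRect(c))
E
```

```text
t: 2.15
ee_pos: [0.5428, 0.1678, 0.1504]
eef_rot: [0.198, 0.98, 0.0, 0.0]
force: [0.7, -0.3, 0.4]
width: 0.0855
grip_force: 0.0
t 2.15 p [0.5428 0.1678 0.1504] yang 67.17 tilt [ 0.0002  0.0001 -1.    ] w 0.0855 gf 0.0 F [ 0.691  -0.3007  0.4107]
 shift [-0.009 -0.006  0.002]
 rz 0.0014 deg 0.17 q [ 0.1712  0.4273 -0.1721  0.9712  0.      0.5695]
(302, 179, 31, 38) 909.0 ((317.0, 197.5), (30.0, 37.0), 0.0)
```

View pics/w1.png

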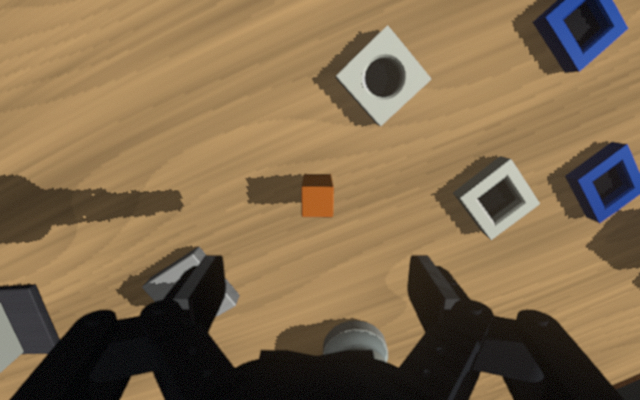

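The amber block is square to the image at (317,200), so the angle is right. The square nest is at (500,200), rotated about 45° in the image, and the round nest is at (385,75).

```bash
python3 - <<'E'
from h import *
i=pickle.load(open("w1.pkl","rb"))
def show(n,lo,hi,box,z):
    c=blobs(i,lo,hi,box,50)[0];p=onz(i,c,z);r=cv2.minAreaRect(p.astype(np.float32)*1000)
    print(n,cv2.boundingRect(c),np.round(r[0],1),np.round(r[1],1),round(r[2],1))
show("amber top",(3,180,140),(16,255,255),(295,170,340,225),.05)
show("nest",(0,0,120),(180,60,255),(450,150,550,250),.018)
h=cv2.cvtColor(i["frame"],cv2.COLOR_RGB2HSV);print(h[176:222:3,317].tolist())
E
```

```text
amber top (302, 187, 31, 30) [544.  168.1] [24.5 24.5] 67.2
nest (461, 159, 79, 81) [618.5 322.5] [57.  56.8] 18.1
[[15, 200, 69], [14, 189, 70], [14, 183, 74], [14, 178, 83], [13, 201, 178], [13, 200, 177], [13, 207, 176], [13, 201, 179], [13, 201, 176], [14, 202, 177], [13, 202, 177], [13, 200, 177], [13, 199, 178], [13, 200, 176], [18, 119, 150], [17, 115, 159]]
```

```bash
python3 -c "
from h import *
go(.544,.168,.022,67.17)"
python3 -m inch '[[[0,0,0,-0.005,0.002,0.08,0],[0,0,0,0,0,0.14,0],[0,0,0,0,0,0.14,0],[0,0,0,0,0,0.14,0],[0,0,0,0,0,0.1,0],[0,0,0,0,0,0.042,0],[0,0,0,0,0,0,0],[0,0,0,0,0,0,1],[0,0,0,0,0,0,1],[0,0,0,0,0,0,1]]]'
python3 -m inch '[[[0,0,0,0,0,0,1],[0,0,0,0,0,0,1],[0,0,0,0,0,0,1],[0,0,0,0,0,-0.04,1],[0,0,0,0,0,-0.08,1],[0,0,0,0,0,-0.08,1],[0,0,0,0,0,-0.08,1],[0,0,0,0,0,-0.04,1],[0,0,0,0,0,0,1],[0,0,0,0,0,0,1]]]'
python3 -c "
from h import *
go(.6183,.3220,.10,108.1)"
```

```text
t 2.2 p [0.5429 0.1678 0.1504] yang 67.15 tilt [ 0.0003  0.0001 -1.    ] w 0.0854 gf 0.0 F [ 0.0743 -0.0169 -0.3184]
 shift [-0.005  0.003  0.642]
 rz -0.0002 deg -0.02 q [ 0.1711  0.4274 -0.172   0.9711  0.      0.5699]
t: 3.2
ee_pos: [0.5448, 0.1677, 0.0227]
eef_rot: [0.199, 0.98, 0.0, 0.001]
force: [-0.2, 0.7, 0.0]
width: 0.044
grip_force: 0.0
t: 4.2
ee_pos: [0.5438, 0.1675, 0.0854]
eef_rot: [0.199, 0.98, -0.0, -0.0]
force: [-0.9, -0.1, -1.2]
width: 0.0249
grip_force: 59.0
t 4.2 p [0.5438 0.1675 0.0854] yang 67.06 tilt [-0.0004 -0.0001 -1.    ] w 0.0249 gf 58.96131455898285 F [-0.9495 -0.1125 -1.1619]
 shift [-0.042  0.857 -0.073]
 rz -0.342 deg -41.04 q [ 0.1703  0.4926 -0.2553  0.8233 -0.      0.5707]
```

```bash
python3 -m inch '[[[0,0,0,-0.002,0.05,0,1],[0,0,0,-0.005,0.11,0,1],[0,0,0,-0.008,0.14,0,1],[0,0,0,-0.008,0.14,0,1],[0,0,0,-0.008,0.14,0,1],[0,0,0,-0.006,0.13,0,1],[0,0,0,-0.005,0.1,0,1],[0,0,0,0,0.047,0,1],[0,0,-0.03,0,0,0,1],[0,0,-0.052,0,0,0,1]]]'
python3 -m inch '[[[0,0,-0.06,0,0,0,1],[0,0,-0.06,0,0,0,1],[0,0,-0.06,0,0,0,1],[0,0,-0.055,0,0,0,1],[0,0,-0.025,0,0,0,1],[0,0,0,0,0,0,1],[0,0,0,0,0,0,1],[0,0,0,0,0,0,1],[0,0,0,0,0,0,1],[0,0,0,0,0,0,1]]]'
python3 - <<'E'
from h import *
from cell import arm
go(.6183,.322,.055,108.1)
i=arm.get_image("wrist");pickle.dump(i,open("w2.pkl","wb"));cv2.imwrite("pics/w2.png",i["frame"][:,:,::-1])
E
```

```text
t: 5.2
ee_pos: [0.618, 0.3223, 0.0847]
eef_rot: [0.113, 0.994, -0.0, -0.001]
force: [0.3, 0.1, -1.3]
width: 0.0249
grip_force: 59.0
t: 6.2
ee_pos: [0.6186, 0.322, 0.0857]
eef_rot: [-0.157, 0.988, 0.0, 0.0]
force: [0.2, -0.9, -0.9]
width: 0.0249
grip_force: 59.1
t 6.2 p [0.6186 0.322  0.0857] yang 108.07 tilt [ 0.  0. -1.] w 0.0249 gf 59.051000475883484 F [ 0.1712 -0.8742 -0.8716]
 shift [0.001 0.    0.154]
 rz -0.0003 deg -0.03 q [0.3753 0.7165 0.1588 1.0131 0.     0.0599]
```

View pics/w2.png

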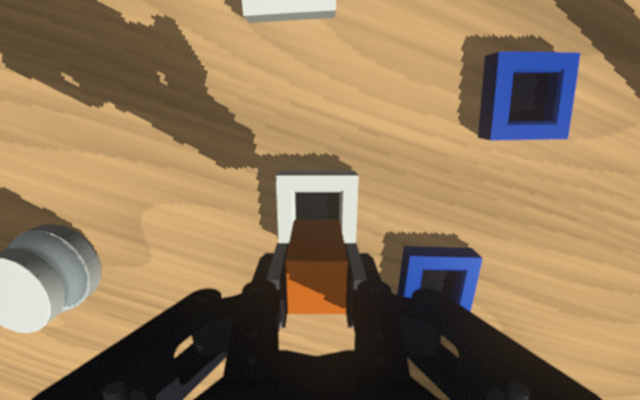

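The pocket (columns 295–343) is in line with and parallel to the block held above it, so I'll lower it in.

```bash
python3 -m inch '[[[0,0,0,0,0,0.03,1],[0,0,0,0,0,0.05,1],[0,0,0,0,0,0.05,1],[0,0,0,0,0,0.05,1],[0,0,0,0,0,0.04,1],[0,0,0,0,0,0.03,1],[0,0,0,0,0,0.02,1],[0,0,0,0,0,0.012,1],[0,0,0,0,0,0,1],[0,0,0,0,0,0,1]]]'
python3 -c "
from h import *
go(.6183,.322,.0285,108.1)"
```

```text
t: 7.25
ee_pos: [0.6188, 0.3222, 0.0296]
eef_rot: [-0.157, 0.988, 0.0, 0.0]
force: [-0.4, -0.5, -0.7]
width: 0.0251
grip_force: 59.1
t 7.25 p [0.6188 0.3222 0.0296] yang 108.1 tilt [ 0.0005  0.0002 -1.    ] w 0.0251 gf 59.054235219955444 F [-0.3613 -0.4805 -0.6791]
 shift [ 0.003 -0.     0.006]
 rz -0.0 deg -0.0 q [ 0.3754  0.7672  0.0992  0.9022 -0.      0.0595]
```

```bash
python3 -m inch '[[[0,0,0,0,0,0.004,1],[0,0,0,0,0,0,0.5],[0,0,0,0,0,0,0],[0,0,0,0,0,0,0],[0,0,0,0,0,0,0],[0,0,0,0,0,0,0],[0,0,0,0,0,-0.1,0],[0,0,0,0,0,-0.2,0],[0,0,0,0,0,-0.2,0],[0,0,0,0,0,-0.1,0]]]'
python3 - <<'E'
from h import *
from cell import arm
go(.596,.005,.16)
T=arm.get_image("top");S=arm.get_image("side");i=arm.get_image("wrist")
pickle.dump(i,open("w3.pkl","wb"))
cv2.imwrite("pics/w3.png",i["frame"][:,:,::-1])
for c in blobs(i,(3,180,140),(16,255,255),(0,0,640,400),100)[:2]:
    r=cv2.minAreaRect(onz(i,c,.056).astype(np.float32)*1000);print(cv2.boundingRect(c),r)
E
```

```text
t: 8.25
ee_pos: [0.6199, 0.3226, 0.1525]
eef_rot: [-0.157, 0.988, 0.0, 0.002]
force: [1.3, 0.5, -0.3]
width: 0.0855
grip_force: 0.0
t 8.25 p [0.6199 0.3226 0.1525] yang 108.1 tilt [ 0.0042  0.0017 -1.    ] w 0.0855 gf 0.0 F [ 1.3194  0.4986 -0.3354]
 shift [ 0.607 -1.472 -0.041]
(301, 183, 32, 30) ((617.77978515625, 322.23101806640625), (23.943592071533203, 24.61330795288086), 18.090072631835938)
```

View pics/w3.png

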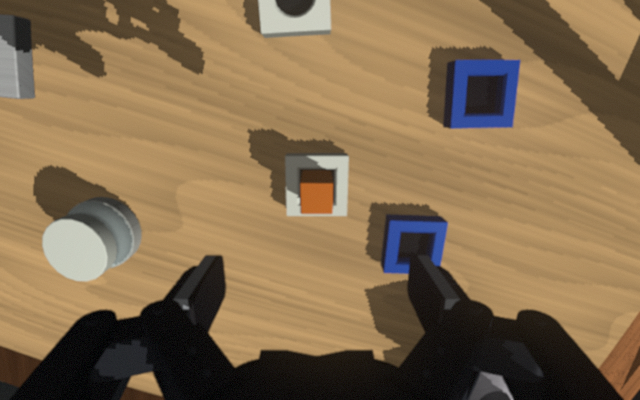

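The amber block sits square in the white pocket at (617.8,322.2) mm, within 1 mm of the pocket centre. On to the green block.

```bash
python3 -m inch '[[[0,0,0,0.03,-0.08,-0.04,0],[0,0,0,0.06,-0.14,-0.04,0],[0,0,0,0.07,-0.17,-0.04,0],[0,0,0,0.07,-0.17,-0.02,0],[0,0,0,0.07,-0.17,0,0],[0,0,0,0.07,-0.17,0,0],[0,0,0,0.07,-0.17,0,0],[0,0,0,0.07,-0.17,0,0],[0,0,0,0.06,-0.14,0,0],[0,0,0,0.037,-0.09,0,0]]]'
python3 -m inch '[[[0,0,0.07,0,0,0,0],[0,0,0.07,0,0,0,0],[0,0,0.07,0,0,0,0],[0,0,0.07,0,0,0,0],[0,0,0.07,0,0,0,0],[0,0,0.07,0,0,0,0],[0,0,0.07,0,0,0,0],[0,0,0.07,0,0,0,0],[0,0,0.07,0,0,0,0],[0,0,0.07,0,0,0,0]]]'
python3 -m inch '[[[0,0,0.05,0,0,0,0],[0,0,0.02,0,0,0,0],[0,0,0,0,0,0,0],[0,0,0,0,0,0,0],[0,0,0,0,0,0,0],[0,0,0,0,0,0,0],[0,0,0,0,0,0,0],[0,0,0,0,0,0,0],[0,0,0,0,0,0,0],[0,0,0,0,0,0,0]]]'
python3 - <<'E'
from h import *
from cell import arm
i=arm.get_image("wrist");pickle.dump(i,open("w4.pkl","wb"))
cv2.imwrite("pics/w4.png",i["frame"][:,:,::-1])
go(.596,.005,.16,15)
for c in blobs(i,(50,100,30),(90,255,255),(0,0,640,400),60)[:2]:
    r=cv2.minAreaRect(onz(i,c,.066).astype(np.float32)*1000);print(cv2.boundingRect(c),r)
E
```

```text
t: 9.4
ee_pos: [0.593, 0.002, 0.1754]
eef_rot: [-0.156, 0.988, 0.0, -0.001]
force: [0.2, -0.2, -1.1]
width: 0.085
grip_force: 0.0
t: 10.4
ee_pos: [0.5933, 0.0043, 0.1753]
eef_rot: [0.547, 0.837, -0.001, -0.001]
force: [0.2, -0.0, -0.3]
width: 0.0851
grip_force: 0.0
t: 11.4
ee_pos: [0.5945, 0.0049, 0.1765]
eef_rot: [0.604, 0.797, 0.0, 0.0]
force: [-0.0, -0.6, -0.5]
width: 0.0854
grip_force: 0.0
t 11.45 p [0.5945 0.0049 0.1765] yang 15.7 tilt [-0.0001  0.     -1.    ] w 0.0855 gf 0.0 F [ 0.2982 -0.0123  0.0752]
 shift [-0.002  0.007  0.082]
 rz 0.0058 deg 0.7 q [-0.1146  0.4556 -0.0539  1.0613  0.      1.1821]
(306, 171, 24, 45) ((595.9761352539062, 8.910741806030273), (18.110925674438477, 37.541358947753906), 22.908626556396484)
```

View pics/w4.png

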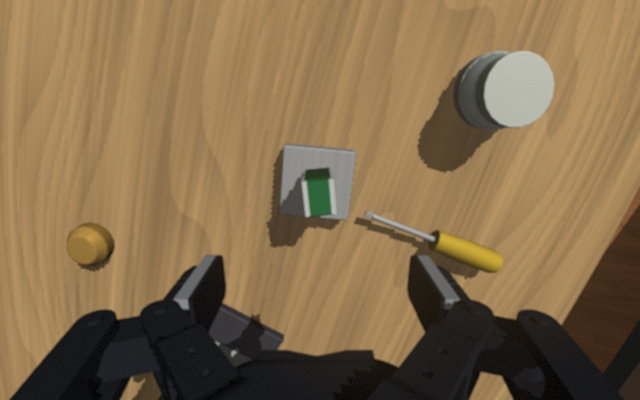

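The green block's top is at (319,198), tilted a few degrees anticlockwise in the image; frosted strips are left and right, and the polished face is towards the upper edge. The driver's tip at (370,216) is clear of it. Next I'll separate the lit top face from the dark polished face.

```bash
python3 - <<'E'
from h import *
i=pickle.load(open("w4.pkl","rb"))
h=cv2.cvtColor(i["frame"],cv2.COLOR_RGB2HSV)
for r in range(168,222,4): print(r,' '.join(f"{h[r,c,1]}/{h[r,c,2]}" for c in range(296,344,3)))
for lo in (60,80,100):
    c=blobs(i,(50,100,lo),(90,255,255),(290,160,350,230),40)[0]
    p=onz(i,c,.066)*1000
    r=cv2.minAreaRect(p.astype(np.float32));print(lo,cv2.boundingRect(c),r)
E
```

```text
168 11/143 7/146 5/142 9/142 10/132 8/126 8/126 17/108 24/94 27/86 40/76 20/117 5/144 5/141 11/145 7/147
172 7/142 5/143 8/131 31/91 106/53 113/52 92/50 85/57 94/54 96/53 105/51 27/93 9/140 5/141 7/147 5/144
176 7/141 8/136 11/95 52/73 90/54 96/53 99/54 97/55 102/55 101/58 107/62 63/73 11/139 7/141 10/146 9/147
180 11/112 21/73 13/121 30/109 112/73 119/77 117/83 126/85 120/89 122/92 126/95 17/162 11/181 7/143 9/144 9/146
184 17/76 21/74 12/164 12/184 129/101 139/101 143/98 134/103 136/101 134/101 139/99 26/155 12/185 11/144 7/144 7/144
188 17/75 23/77 12/147 13/183 108/109 138/100 138/100 131/103 136/101 135/100 143/100 27/142 11/186 9/145 7/146 9/144
192 20/78 21/73 8/130 11/186 61/121 144/99 134/103 134/103 135/102 142/99 136/101 47/131 12/188 7/152 9/147 9/144
196 20/75 20/75 12/106 11/186 51/136 140/100 140/100 136/101 135/102 139/103 136/101 72/120 10/184 10/159 7/144 9/145
200 17/75 14/74 17/90 10/183 27/153 140/100 139/99 133/102 133/102 143/100 133/102 82/112 12/186 11/166 9/145 9/143
204 21/74 21/74 19/81 10/176 22/163 144/101 141/98 136/101 147/97 142/99 136/101 108/104 13/182 11/170 11/143 5/142
208 17/74 20/75 17/74 12/173 18/171 133/100 139/99 138/102 140/100 134/101 133/102 125/102 13/180 9/175 7/142 9/145
212 20/75 17/75 21/74 10/153 13/181 130/104 139/99 136/103 143/100 140/102 137/99 134/99 15/173 11/179 7/144 9/145
216 93/77 88/75 71/72 17/119 14/144 72/74 70/69 33/70 13/99 8/127 7/137 9/142 7/143 7/147 5/144 9/145
220 112/80 115/80 114/78 108/80 113/81 108/85 104/86 108/83 104/81 118/82 120/83 115/84 104/81 107/79 89/86 103/139
60 (306, 176, 24, 40) ((596.8831176757812, 6.764662742614746), (18.11092758178711, 32.88163375854492), 22.908729553222656)
80 (308, 179, 22, 37) ((596.7288208007812, 5.320873260498047), (16.19220733642578, 30.611961364746094), 21.3247013092041)
100 (308, 181, 22, 34) ((596.7999877929688, 5.13857364654541), (16.19220733642578, 27.801822662353516), 21.3247013092041)
```

```bash
python3 -m inch '[[[0,0,-0.0467,0,0,0,0],[0,0,0,0,0.011,0.06,0],[0,0,0,0,0,0.12,0],[0,0,0,0,0,0.14,0],[0,0,0,0,0,0.14,0],[0,0,0,0,0,0.12,0],[0,0,0,0,0,0.05,0],[0,0,0,0,0,0,0],[0,0,0,0,0,0,0],[0,0,0,0,0,0,0]]]'
python3 -c "
from h import *
go(.5967,.0052,.034,21.3)"
```

```text
t: 12.45
ee_pos: [0.5976, 0.0056, 0.0518]
eef_rot: [0.564, 0.825, 0.0, 0.001]
force: [-0.1, -0.7, 0.9]
width: 0.0855
grip_force: 0.0
t 12.45 p [0.5976 0.0056 0.0518] yang 21.28 tilt [ 0.0021 -0.0003 -1.    ] w 0.0855 gf 0.0 F [-0.1276 -0.7131  0.9112]
 shift [-0.    -0.005  0.089]
 rz -0.0002 deg -0.02 q [-0.1129  0.5753 -0.2107  0.7827 -0.      1.0866]
```

```bash
python3 -m inch '[[[0,0,0,0,-0.003,0.04,0],[0,0,0,0,0,0.035,0],[0,0,0,0,0,0.012,0],[0,0,0,0,0,0,0],[0,0,0,0,0,0,0],[0,0,0,0,0,0,1],[0,0,0,0,0,0,1],[0,0,0,0,0,0,1],[0,0,0,0,0,0,1],[0,0,0,0,0,0,1]]]'
python3 -m inch '[[[0,0,0,0,0,0,1],[0,0,0,0,0,0,1],[0,0,0,0,0,-0.03,1],[0,0,0,0,0,-0.08,1],[0,0,0,0,0,-0.12,1],[0,0,0,0,0,-0.12,1],[0,0,0,0,0,-0.12,1],[0,0,0,0,0,-0.1,1],[0,0,0,0,0,-0.1,1],[0,0,0,0,0,-0.05,1]]]'
python3 - <<'E'
from h import *
from cell import arm
go(.530,-.306,.2,-16.5)
i=arm.get_image("wrist");pickle.dump(i,open("w5.pkl","wb"))
cv2.imwrite("pics/w5.png",i["frame"][:,:,::-1])
E
```

```text
t: 13.45
ee_pos: [0.5962, 0.0054, 0.0334]
eef_rot: [0.564, 0.826, 0.0, 0.0]
force: [-0.6, 0.0, 3.4]
width: 0.0251
grip_force: 59.4
t: 14.45
ee_pos: [0.5965, 0.0054, 0.1789]
eef_rot: [0.564, 0.826, 0.0, 0.001]
force: [0.7, 1.0, -1.3]
width: 0.0254
grip_force: 58.9
t 14.45 p [0.5965 0.0054 0.1789] yang 21.3 tilt [ 0.0018 -0.0002 -1.    ] w 0.0254 gf 58.94958794116974 F [ 0.7019  0.9702 -1.3422]
 shift [-1.33  -0.875 -0.106]
 rz 0.315 deg 37.8 q [-0.1134  0.4563 -0.0462  1.0665 -0.      1.0856]
```

View pics/w5.png

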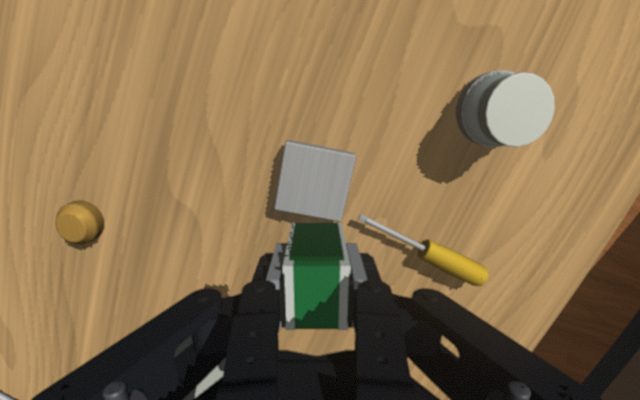

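The green block is held by its frosted sides, square in the fingers. I'll carry it over the checker.

```bash
python3 -m inch '[[[0,0,0,-0.05,-0.035,-0.06,1],[0,0,0,-0.12,-0.08,-0.06,1],[0,0,0,-0.15,-0.1,-0.06,1],[0,0,0,-0.16,-0.105,-0.02,1],[0,0,0,-0.16,-0.105,0,1],[0,0,0,-0.16,-0.105,0,1],[0,0,0,-0.16,-0.105,0,1],[0,0,0,-0.15,-0.1,0,1],[0,0,0,-0.13,-0.085,0,1],[0,0,0,-0.09,-0.055,0,1]]]'
python3 -m inch '[[[0,0,0.03,0,0,0,1],[0,0,0.05,0,0,0,1],[0,0,0.055,0,0,0,1],[0,0,0.055,0,0,0,1],[0,0,0.055,0,0,0,1],[0,0,0.045,0,0,0,1],[0,0,0.025,0,0,0,1],[0,0,0,0,0,0,1],[0,0,0,0,0,0,1],[0,0,0,0,0,0,1]]]'
python3 - <<'E'
from h import *
from cell import arm
go(.530,-.306,.0904,-16.5)
i=arm.get_image("wrist");pickle.dump(i,open("w6.pkl","wb"))
cv2.imwrite("pics/w6.png",i["frame"][:,:,::-1])
for n,z,lo,hi in (("dark base",.012,(0,0,0),(180,110,75)),("white screen top",.125,(0,0,120),(180,60,255)),("rod",.1,(20,100,60),(35,255,255))):
    for c in blobs(i,lo,hi,(0,0,640,240),60)[:3]:
        r=cv2.minAreaRect(onz(i,c,z).astype(np.float32)*1000);print(n,cv2.boundingRect(c),r)
E
```

```text
t: 15.5
ee_pos: [0.5278, -0.3085, 0.2164]
eef_rot: [0.565, 0.825, -0.0, -0.001]
force: [-0.4, 0.1, -1.3]
width: 0.0252
grip_force: 59.0
t: 16.5
ee_pos: [0.5292, -0.3061, 0.2169]
eef_rot: [0.801, 0.599, -0.0, -0.0]
force: [0.5, 0.3, -1.3]
width: 0.0253
grip_force: 58.8
t 16.5 p [ 0.5292 -0.3061  0.2169] yang -16.44 tilt [-0.0005  0.0003 -1.    ] w 0.0253 gf 58.846208453178406 F [ 0.4624  0.3013 -1.2578]
 shift [0.002 0.004 0.632]
 rz 0.0005 deg 0.06 q [-0.6439  0.4648  0.0692  1.1758 -0.0001  1.2139]
dark base (276, 103, 36, 137) ((504.6120910644531, -300.812744140625), (156.22691345214844, 38.449710845947266), 73.29854583740234)
dark base (320, 103, 38, 137) ((551.3078002929688, -314.3824157714844), (156.16989135742188, 38.1641845703125), 73.11491394042969)
dark base (305, 58, 30, 28) ((562.9208374023438, -203.88795471191406), (26.505985260009766, 30.27086067199707), 73.64826965332031)
white screen top (260, 87, 113, 16) ((552.3518676757812, -227.7021484375), (10.207334518432617, 79.73046875), 72.9426040649414)
rod (311, 103, 11, 120) ((536.2111206054688, -281.5384826660156), (100.30500030517578, 8.119556427001953), 73.30333709716797)
```

View pics/w6.png

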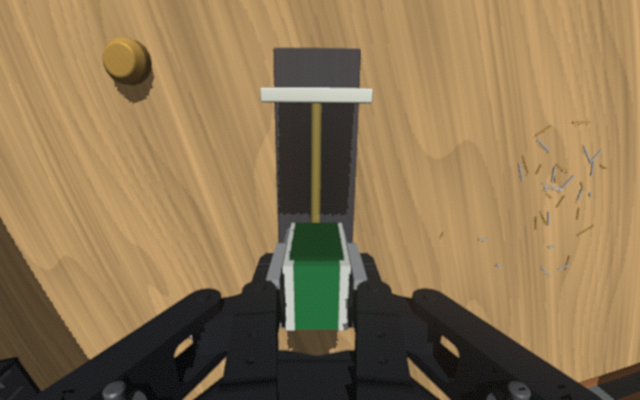

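The beam rod is at column 316, running straight up the picture and in line with the block. From this view the line passes through (529.5,-304) mm at 73.3°, agreeing with the earlier fit. Descending now.

```bash
python3 -m inch '[[[0,0,0,0.01,0,0.03,1],[0,0,0,0,0,0.07,1],[0,0,0,0,0,0.09,1],[0,0,0,0,0,0.1,1],[0,0,0,0,0,0.1,1],[0,0,0,0,0,0.09,1],[0,0,0,0,0,0.07,1],[0,0,0,0,0,0.05,1],[0,0,0,0,0,0.03,1],[0,0,0,0,0,0,1]]]'
python3 -m inch '[[[0,0,0,0,0,0,1],[0,0,0,0,0,0,1],[0,0,0,0,0,0,1],[0,0,0,0,0,0,1],[0,0,0,0,0,0,1],[0,0,0,0,0,0,1],[0,0,0,0,0,0,1],[0,0,0,0,0,0,1],[0,0,0,0,0,0,1],[0,0,0,0,0,0,1]]]'
python3 - <<'E'
from h import *
from cell import arm
go(.5295,-.304,.0904,-16.7)
i=arm.get_image("wrist")
for n,z,lo,hi in (("rod",.1,(20,100,60),(35,255,255)),("green",.123,(50,100,80),(90,255,255))):
    for c in blobs(i,lo,hi,(0,0,640,400),40)[:2]:
        p=onz(i,c,z)*1000;r=cv2.minAreaRect(p.astype(np.float32));print(n,cv2.boundingRect(c),r)
        n_=np.array([.958,-.287]);print("  across",np.array(r[0])@n_)
T=arm.get_image("top");w=T
for c in blobs(T,(3,180,100),(14,255,255),(205,145,245,185),20)[:1]: print("amber",cv2.minAreaRect(onz(T,c,.056).astype(np.float32)*1000))
E
```

```text
t: 17.55
ee_pos: [0.5298, -0.3037, 0.0904]
eef_rot: [0.801, 0.598, -0.0, -0.001]
force: [0.3, 0.2, -0.6]
width: 0.0254
grip_force: 58.9
t: 18.55
ee_pos: [0.5301, -0.304, 0.0911]
eef_rot: [0.801, 0.598, -0.0, -0.0]
force: [1.1, 0.0, -1.0]
width: 0.0252
grip_force: 58.9
t 18.55 p [ 0.5301 -0.304   0.0911] yang -16.5 tilt [-0.  0. -1.] w 0.0252 gf 58.91042768955231 F [ 1.1362  0.0032 -1.0052]
 shift [-0.001 -0.003  0.003]
 rz 0.0017 deg 0.2 q [-0.6402  0.557  -0.1238  0.89   -0.      1.2185]
rod (305, 107, 20, 133) ((542.0422973632812, -261.4435119628906), (58.495452880859375, 8.174726486206055), 72.93303680419922)
  across 594.310808807373
rod (306, 329, 16, 27) ((516.454833984375, -345.5650329589844), (16.896493911743164, 7.843530654907227), 73.52802276611328)
  across 593.9408954162598
green (294, 260, 45, 70) ((530.1388549804688, -304.1168212890625), (32.7347297668457, 17.639198303222656), 73.3960952758789)
  across 595.15455078125
amber ((616.2188110351562, 318.1334228515625), (25.089078903198242, 21.473876953125), 13.842044830322266)
```

The block is 1 mm off the beam line, square to within 0.5° and still, with no contact force showing. I'll hand the job in.

```bash
python3 -c "
from cell import arm
print(arm.sign_off())"
```

```text
the job is handed in; nothing more can be done
None
```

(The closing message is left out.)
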